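# Shut and bolt the milk chest

### The job

Shut the milk chest for the night: bring its lid down and, holding it squeezed against its springy seal, work the bolt across by feel until it is fully home through the keeper on the deck, then let go. Ease the lid up or down until the bolt finds the mouth of the keeper and never force it or lean hard on the lid; leave the jug, the canister and the stack of cups standing where they are.

Things in the scene. Friction and masses are not known exactly. Their poses are not given: they have to be found in the camera images.
- chest: Fixed steel milk chest on the counter, 300 mm deep (x), 440 wide (y). Origin: centre of its underside; z up. All offsets here are in this frame, mm. White hinged lid over the well on its +y side: hinge line parallel to x through y 215, z 205. Fixed white deck on its -y side: y -50 to -220, top at z 230. A 5 mm gap parts lid and deck.
- lid (a joint): Lid angle, rad: 0 = fully down on two rubber stops, its top level with the deck; grows as the free edge rises; starts at 0.14 to 0.26, held ajar by a sprung stiff hinge. Lid 300 x 260 x 30 mm, y 215 to -45 when down. Pushed at the knob, it takes 2 to 6 N to come down to the seal.
- lid_edge (a point): Point on the lid's top at its free edge, in line with the bolt: (30, -45, 230) with the lid down. Below about 0.057 rad this edge meets a foam-rubber seal: the force at the knob rises to about 13 N where the lid meets its stops; let go, it rises again. Bearing on the stops with over 25 N is too hard.
- bolt (a joint): Travel of the sliding bolt, m: 0 = drawn back, 0.045 = fully home at its end stop; starts at 0 to 0.008. It slides along the lid towards the deck (chest -y with the lid down) with about 2 N of friction. The rod's end reaches the keeper at 0.018 and is through it at 0.034. Over 20 N against the keeper bends it.
- bolt_knob (a point): Centre of the bolt's upright steel knob, 22 mm across, 24 tall, on an 8 mm stem on the rod; 40.5 mm above the lid's top. At (30, 30, 270.5) with lid down and bolt 0; moves with both. The rod (axis 8.5 mm above the lid) runs in two guide straps, 20 mm wide, 16 mm high over the lid; nothing else stands on the lid.
- bolt_tip (a point): Centre of the square-cut end of the bolt's rod, 10 mm across, 70 mm ahead of the knob in the direction of travel, axis 8.5 mm above the lid's top. With the lid down and bolt at 0 it is at (30, -40, 238.5).
- keeper_seat (a point): Deck point under the keeper, (30, -66, 230). Keeper: steel strap bridge, y -58 to -74, mouth 13 mm wide, 11.6 high, in line with the bolt sideways, packed up by some mm to suit the seal; how much differs and is not measured. So the rod enters only at one lid height between the seal's first touch and the stops, found by feel: too low it stalls on the keeper's foot, too high on its bridge.
- jug_mid (a point): Bystander: centre (half-way up) of a steel milk jug, 72 mm across, 95 mm tall, with a side handle, standing loose on the deck at the robot's side.
- canister_mid (a point): Bystander: centre of a dark closed canister, 90 mm across, 140 mm tall, loose on the counter beside the chest.
- cups_mid (a point): Bystander: centre of a stack of paper cups, up to 86 mm across, 150 mm tall, loose on the counter on the chest's other side.

How it is judged (in metres and radians):
On the way:
1. the lid is brought down (free edge within about 20 mm of shut) before the bolt is shot through (value of joint lid below 0.075 rad and value of joint bolt below 0.03 m), for 0.05 s.
At the end, for the whole second after the job is handed in: The bolt is home through the keeper (within 3 mm of its stop), holding the lid down on its seal (free edge within about 14 mm of fully down) and still, with nothing holding it; jug, canister and cups stand within 30 mm of where they were (value of joint bolt above 0.042 m and value of joint lid below 0.054 rad and velocity of joint lid between -0.02 and 0.02 rad/s and distance of each of jug_mid, canister_mid, cups_mid from where it was at the start of the episode below 0.03 m); the robot touches nothing.
It fails at once if the bolt is driven against the keeper too hard (contact force between bolt and keeper above 20 N).
It fails at once if the lid is leaned on or slammed onto its stops too hard (contact force between lid and stops above 25 N).
It fails at once if the jug, the canister or the cups are knocked over or shifted (distance of any of jug_mid, canister_mid, cups_mid from where it was at the start of the episode above 0.04 m).
It also fails if it takes over 67 s, if anything falls off the work surface, if the arm or the gripper's body presses on something with over 40 N, if the wrist force passes 120 N, or if a joint passes its speed limit or range.

### The arm

A 6-joint arm with a two-finger parallel gripper is mounted at the origin on the work surface. World frame = base frame: x ahead of the robot, y to its left, z up, the work surface at z = 0. Lengths are in mm, angles in rad, forces in N, time in s.
With the tool pointing down it reaches from about 400 to 925 mm from the base axis. Payload 12.5 kg.
Tool frame: the origin (TCP) lies midway between the tips of the shut fingers; the grasp point (between the pads) lies 19 mm behind it; x points along the fingers, y is the direction in which the jaws open and shut, and the axes are right-handed (so a half turn about x gives the same grasp; the last joint's range is limited). The gripper opens to 95 mm and grips with 3 to 60 N. Pads are 20 mm wide; open, the fingers measure 119 mm over their backs; the gripper's body (75 mm by 180 mm) begins 59 mm behind the grasp point.
Start: joints at [1.157, 0.491, 1.559, -0, 1.092, -0.106], TCP at [189.335, 595.65, 214.661] pointing down, gripper open.
Joint ranges: [-3.1, 3.1], [-0.84, 2.19], [0.05, 2.79], [-1.13, 4.28], [0.06, 2.93], [-2.69, 2.69]. Speed limits (rad/s): [2.22, 2.22, 2.79, 3.14, 3.14, 3.14].

### API

Orientations are given as [roll, pitch, yaw] about the fixed x, y, z axes, in that order (R = Rz(yaw) Ry(pitch) Rx(roll)).
In Python, from cell import sensors, read_camera, get_calibration, order gives the robot as it stands. The module is installed in compiled form; this text tells all that it offers.
- The arm moves only by the tool servo_tool, never from a script. Its argument "steps" is text: rows parted by semicolons, each of 7 numbers parted by spaces: the shift along the tool's x, y, z in mm, then the turn, a rotation vector about the tool's x, y, z in rad, then the finger opening in mm, from 0 to 95.1. A call has exactly 8 rows; each row shifts and turns the pose as measured when the row begins, along the tool's axes as they then stand; what a row does not reach is not made up. A row lasts 1/10 s, in which the tool goes at most 50 mm and 8.59 degrees, less where a joint would pass 70% of its speed; a pose out of reach is approached as far as the arm can. A call is refused whole if a number of a shift passes 50 or a number of a turn 0.15, either way. A call with a gripper value outside its range is refused whole. The fingers move at their own pace and stop on an object; the grip force is fixed at half the most. Time passes only in rows, so rows that do not move let the fingers close, or fill a call up. It gives the time, the measured TCP pose, the force and the opening at its end, in the units of the state.
- sensors.state(): the state, without advancing time (a new reading comes with each control period).
- read_camera(name): name is "scene" or "top" or "wrist"; returns (picture, depth): 420x560x3 uint8, blue, green, red; 420x560 float32, mm along the optical axis (not along the pixel's ray), 0 where there is no reading.
- get_calibration(name): a dict with "mtx" (3x3 intrinsics, pixels), "R" (3x3) and "t" (3): a world point X has camera coordinates R X + t. Camera axes: x right, y down, z forward; pixel columns grow to the right and rows downward; lengths in mm; the calibration is good to about 2 mm. A picture is of the moment at which its call begins: read the wrist's pose just before it. get_calibration takes no time and is no camera call; for the wrist camera it gives the pose at the moment of the call.
- order.job_done(): hands the job in, once; it reports no verdict.
The state is a dict: "t": time; "joints": joint angles; "qvel": joint speeds; "tau": joint torques, N m; "eef_pos": TCP position; "tcp_rot": TCP orientation; "ft_force": force on the tool from outside, world axes, zero at the start; "moment": the same for the moment, N m; "opening": opening from 0.0 (shut) to 1.0 (fully open).
Only numpy, scipy, OpenCV 4.12 (cv2) and the standard library are available. Lean on these libraries where they do the work, as an engineer would, in place of code of your own. Each camera call takes 0.05 s, during which the arm holds its last target.

## Working session

There is one attempt and no reset: what is moved stays moved. The work goes in short steps, Python scripts to look and compute and a tool call to move; the robot and the scene stay as the last step left them, time stands still between calls to the robot, and variables do not carry over. Pictures are saved under pics/ and viewed, and the job is handed in when it is done.

Besides the shell and the picture viewer there is one more tool, called after "Request:" as a command line: name --argument value ..., lists and objects as JSON in quotes. servo_tool: Moves the arm, as the interface text tells. Its arguments: {"type":"object","properties":{"steps":{"type":"string"}},"required":["steps"]}

```bash
mkdir -p pics
python3 - <<'E'
from cell import sensors, read_camera, get_calibration
import cv2,numpy as np
print(sensors.state())
for n in ["scene","top","wrist"]:
    c=get_calibration(n); p,d=read_camera(n)
    cv2.imwrite(f"pics/{n}0.png",p); np.savez(f"pics/{n}0.npz",p=p,d=d,**c)
    print(n,c)
E
```

```text
{'t': 0.0, 'joints': array([ 1.15740678e+00,  4.91582740e-01,  1.55943754e+00,  2.31149595e-05,
        1.09167770e+00, -1.05587353e-01]), 'qvel': array([-0.00115422, -0.00136995,  0.00043278,  0.00021   , -0.00089899,
        0.00024728]), 'tau': array([-3.15462159e-03, -6.12637925e+01, -2.58177906e+01,  6.90663094e-02,
        4.82232857e-02, -9.61825572e-05]), 'eef_pos': array([189.22514359, 595.42423037, 214.05144048]), 'tcp_rot': array([-1.69492845,  1.56969081, -2.00274131]), 'ft_force': array([ 0.35273748,  0.17513069, -0.33044131]), 'moment': array([-0.01928487, -0.00091469,  0.05128845]), 'opening': 1.000912262997134}
scene {'mtx': array([[444.6993579 ,   0.        , 281.87239995],
       [  0.        , 444.6993579 , 211.42268051],
       [  0.        ,   0.        ,   1.        ]]), 'R': array([[ 0.05655853,  0.99838293,  0.00571533],
       [ 0.84126093, -0.04457321, -0.53878872],
       [-0.5376627 ,  0.03528118, -0.84242154]]), 't': array([ -69.56405317, -376.58370683, 1590.74429829])}
top {'mtx': array([[477.30067077,   0.        , 273.27429019],
       [  0.        , 477.30067077, 204.70297033],
       [  0.        ,   0.        ,   1.        ]]), 'R': array([[-0.0044569 , -0.99984462, -0.01705487],
       [-0.99501905,  0.00613255, -0.09949616],
       [ 0.09958529,  0.01652648, -0.99489178]]), 't': array([  61.55783746,  599.53017549, 1335.40197363])}
wrist {'mtx': array([[332.87970583,   0.        , 278.88888854],
       [  0.        , 332.87970583, 209.49111657],
       [  0.        ,   0.        ,   1.        ]]), 'R': array([[ 0.30292341,  0.95301268, -0.00206064],
       [ 0.91714834, -0.29093465,  0.27238935],
       [ 0.25899099, -0.08440303, -0.96218491]]), 't': array([-623.75853205,  -31.07856194,  391.54589138])}
```

View pics/scene0.png

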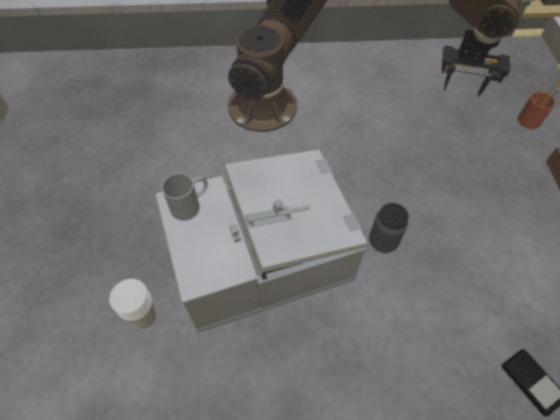

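View pics/top0.png

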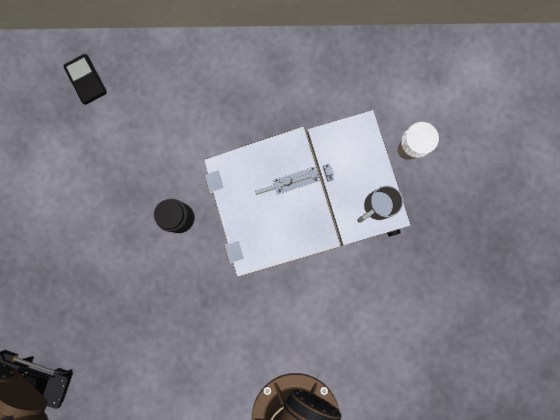

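View pics/wrist0.png

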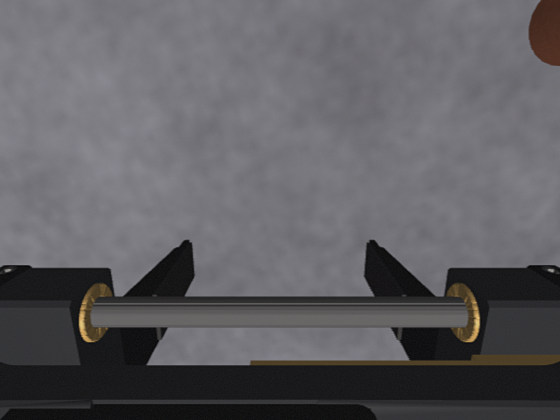

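The top view shows the chest, with the deck corners at about (373,111), (409,226) and (341,244). The keeper is near (328,172), the knob near (288,182), the jug at (383,203), the canister at (172,215) and the cups at (420,140). Next I'll measure them.

```bash
cat > h.py <<'E'
import numpy as np,cv2
def load(n):
    return np.load(f"pics/{n}.npz")
def ray(z,uv,h):
    K,R,t=z['mtx'],z['R'],z['t']
    d=R.T@np.linalg.inv(K)@np.array([uv[0],uv[1],1.]); c=-R.T@t
    return c+d*(h-c[2])/d[2]
def dep(z,u,v):
    K,R,t=z['mtx'],z['R'],z['t']; d=z['d'][int(v),int(u)]
    return R.T@(d*np.linalg.inv(K)@np.array([u,v,1.])-t)
def proj(z,X):
    p=z['R']@np.asarray(X,float)+z['t']; q=z['mtx']@p; return q[:2]/q[2]
E
python3 - <<'E'
from h import *
z=load("top0"); d=z['d']; p=z['p']
K,R,t=z['mtx'],z['R'],z['t']
v,u=np.mgrid[0:420,0:560]
P=np.stack([(u-K[0,2])/K[0,0]*d,(v-K[1,2])/K[1,1]*d,d],-1)
W=(P-t)@R
# deck pixels
m=((abs(W[...,2]-230)<6)&(u>300)&(u<430)&(v>90)&(v<260)).astype(np.uint8)
print(m.sum(), W[150,350],W[200,270])
cs,_=cv2.findContours(m,cv2.RETR_EXTERNAL,cv2.CHAIN_APPROX_NONE); c=max(cs,key=cv2.contourArea)
print(cv2.boxPoints(cv2.minAreaRect(c)))
w=np.array([ray(z,q[0],230)[:2] for q in c],np.float32)
r=cv2.minAreaRect(w);print(r);print(cv2.boxPoints(r))
for n,(a,b) in dict(jug=(383,203),can=(172,213),cup=(423,138),knob=(288,180)).items(): print(n,dep(z,a,b))
# lid plane
m=(u>215)&(u<335)&(v>140)&(v<260)&(W[...,2]>215)&(W[...,2]<300)
q=W[m]; A=np.c_[q[:,:2],np.ones(len(q))]
for _ in range(5):
    s,*_=np.linalg.lstsq(A,q[:,2],rcond=None); r=abs(A@s-q[:,2]); A,q=A[r<3*max(.5,np.median(r))],q[r<3*max(.5,np.median(r))]
print(s,len(q),np.arctan(np.hypot(s[0],s[1])))
cv2.imwrite("pics/topz.png",cv2.resize(p[90:290,190:450],None,fx=3,fy=3,interpolation=cv2.INTER_CUBIC))
z=load("scene0");cv2.imwrite("pics/scz.png",cv2.resize(z['p'][140:340,150:420],None,fx=2.9,fy=2.9,interpolation=cv2.INTER_CUBIC))
E
```

```text
7452 [ 713.51664196 -134.12871409  232.68896803] [589.4223652   62.57416871 248.62107923]
[[307.10516 128.83737]
 [373.8543  108.03244]
 [410.23248 224.74573]
 [343.48334 245.55066]]
((648.7041015625, -153.05442810058594), (299.2438659667969, 170.0455780029297), 16.164396286010742)
[[ 481.32733  -113.04675 ]
 [ 528.66705  -276.3699  ]
 [ 816.0809   -193.0621  ]
 [ 768.74115   -29.738953]]
jug [ 581.86599141 -210.81516487  235.123628  ]
can [568.47696727 323.4340794  140.84398919]
cup [ 762.61446878 -339.46762905  147.08583747]
knob [628.57149015  19.82625126 308.51805479]
[ 4.75130640e-02 -1.62654136e-01  2.33173019e+02] 10774 0.16785715384713845
```

View pics/topz.png

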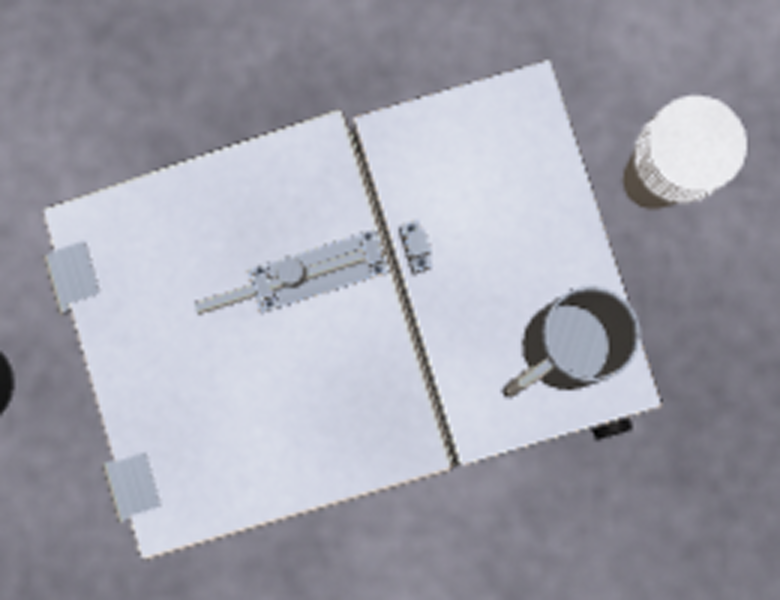

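View pics/scz.png

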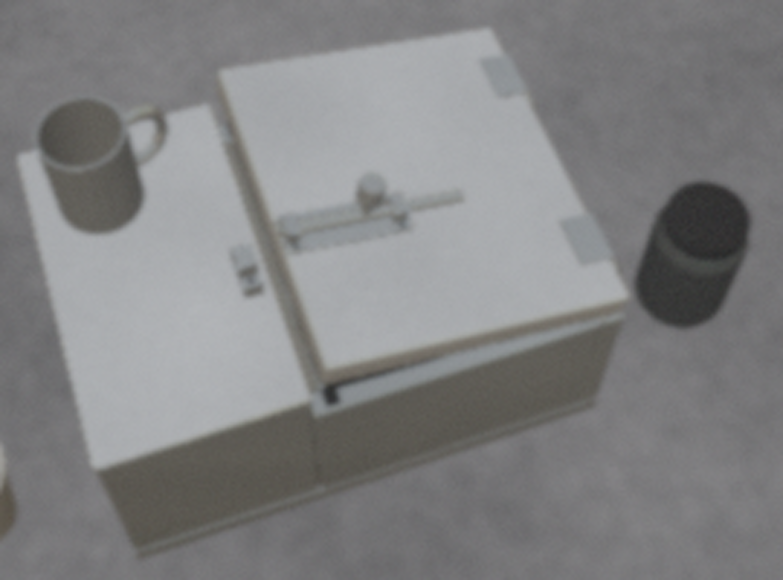

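```bash
cat >> h.py <<'E'
yaw=np.deg2rad(16.164); ex=np.array([np.cos(yaw),np.sin(yaw),0]); ey=np.array([-np.sin(yaw),np.cos(yaw),0])
O=np.array([648.70,-153.05,0])+135*ey
def c2w(p): return O+p[0]*ex+p[1]*ey+np.array([0,0,p[2]])
def w2c(w): w=np.asarray(w)-O; return np.array([w@ex,w@ey,w[2]])
def lidpt(th,L,h,x=30): # L from hinge along lid, h over hinge
    return np.array([x,215-L*np.cos(th)+h*np.sin(th),205+L*np.sin(th)+h*np.cos(th)])
def knob(th,b): return lidpt(th,185+b,65.5)
E
python3 - <<'E'
from h import *
print(O)
# lid corners / knob predictions in views, draw
for n in ("top0","scene0"):
    z=load(n); p=z['p'].copy(); s=4
    c=proj(z,c2w(knob(.168,0))).astype(int); x0,y0=c[0]-70,c[1]-60
    im=cv2.resize(p[y0:y0+120,x0:x0+140],None,fx=5,fy=5,interpolation=cv2.INTER_CUBIC)
    def dot(X,col):
        u=(proj(z,c2w(X))-[x0,y0]+.5)*5; cv2.circle(im,tuple(int(a) for a in u),3,col,-1)
    dot(lidpt(.168,185,77.5),(0,0,255));dot(lidpt(.168,193,77.5),(0,255,0))
    dot(lidpt(.168,255,33.5),(255,0,0)); dot(np.array([30,-66,230]),(255,0,255))
    for X in (-150,150):
        dot(lidpt(.168,260,25,X),(0,200,255)); dot(np.array([X,-50,230]),(255,255,0))
    cv2.imwrite(f"pics/{n}k.png",im)
z=load("top0")
from scipy.spatial.transform import Rotation as Ro
from cell import sensors
s=sensors.state(); R=Ro.from_euler('xyz',s['tcp_rot']).as_matrix(); print(R.round(3))
E
```

```text
[611.11766311 -23.38671316   0.        ]
[[-0.     0.303  0.953]
 [-0.001  0.953 -0.303]
 [-1.    -0.001 -0.   ]]
```

View pics/top0k.png

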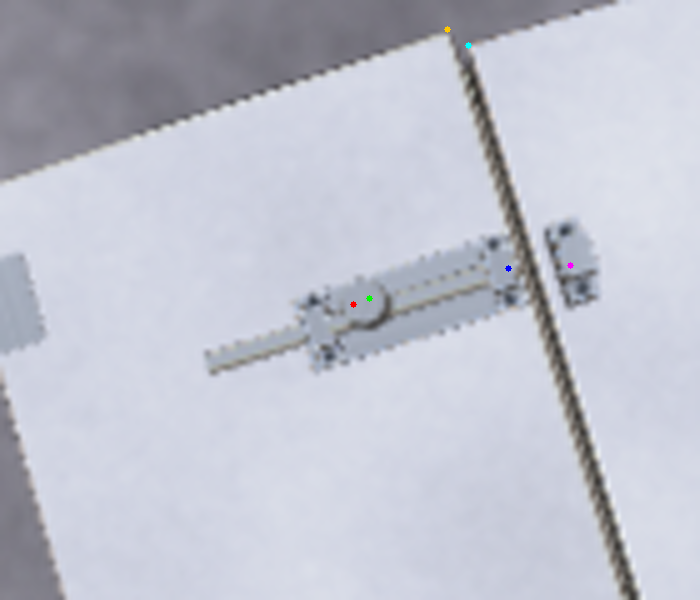

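View pics/scene0k.png

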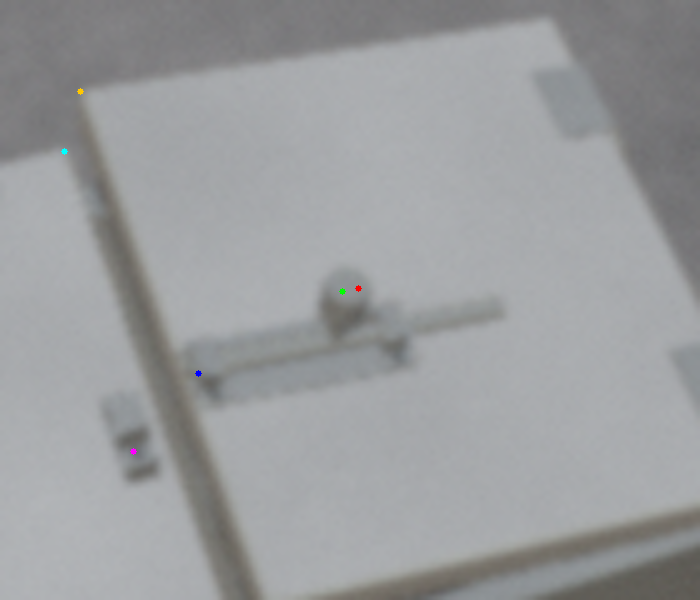

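The prediction and the pictures agree: knob top at (365,303) in the zoomed top view, lid ≈0.168 rad, bolt ≈6 mm. First I'll go up and across.

Request:
servo_tool --steps "-45 0 0 0 0 0 60;-45 0 0 0 0 0 60;-45 0 0 0 0 0 60;-45 0 0 0 0 0 60;0 -27 40 0 0 0 60;0 -27 40 0 0 0 60;0 -27 40 0 0 0 60;0 -27 40 0 0 0 60"

```text
t: 0.95
eef_pos: [309.2, 443.0, 399.2]
tcp_rot: [-1.606, 1.565, -1.906]
ft_force: [-0.0, 0.5, -0.4]
opening: 0.626
```

```bash
cat >> h.py <<'E'
from scipy.spatial.transform import Rotation as Ro
def goal(th,b,up=0,grasp_off=19,tilt=None):
    if tilt is None: tilt=th
    n=np.sin(tilt)*ey+np.cos(tilt)*np.array([0,0,1]); x=-n; y=ex; zz=np.cross(x,y)
    p=c2w(knob(th,b))+x*(grasp_off-up)
    return p,np.stack([x,y,zz],1)
def delta(p,Rg):
    from cell import sensors
    s=sensors.state(); R=Ro.from_euler('xyz',s['tcp_rot']).as_matrix()
    print("t",round(s['t'],2),"pos",s['eef_pos'].round(1),"chest",w2c(s['eef_pos']).round(1),"F",s['ft_force'].round(1),"Fc",np.array([s['ft_force']@ex,s['ft_force']@ey]).round(1),"open",round(s['opening']*95,1))
    print(" shift",(R.T@(p-s['eef_pos'])).round(1),"turn",Ro.from_matrix(R.T@Rg).as_rotvec().round(3),"j",s['joints'].round(2))
E
python3 -c "
from h import *
delta(*goal(.168,6,90))"
```

```text
t 0.95 pos [309.2 443.  399.2] chest [-160.1  532.   399.2] F [-0.   0.5 -0.4] Fc [0.1 0.5] open 59.5
 shift [  29.2 -298.5  423.9] turn [ 0.987 -0.152 -0.078] j [ 0.84  0.23  1.47 -0.    1.44 -0.43]
```

Request:
servo_tool --steps "0 -26 38 0.12 0 0 60;0 -22 41 0.12 0 0 60;0 -17 43 0.12 0 0 60;0 -11 45 0.12 0 0 60;0 -6 46 0.12 0 0 60;0 0 46 0.12 0 0 60;0 6 45 0.12 0 0 60;0 11 45 0.12 0 0 60"

```text
t: 1.75
eef_pos: [540.1, 135.9, 400.2]
tcp_rot: [-0.679, 1.565, -1.975]
ft_force: [1.0, 1.3, 0.1]
opening: 0.635
```

```bash
python3 -c "
from h import *
delta(*goal(.168,6,90))"
```

```text
t 1.75 pos [540.1 135.9 400.2] chest [-23.8 172.7 400.2] F [1.  1.3 0.1] Fc [1.3 1. ] open 60.3
 shift [ 29.   54.7 122.8] turn [-0.006 -0.164  0.004] j [ 0.13  0.26  1.43 -0.    1.45 -0.14]
```

Request:
servo_tool --steps "5 18 40 0 -0.08 0 60;5 18 40 0 -0.08 0 60;5 18 40 0 0 0 60;5 0 0 0 0 0 60;0 0 0 0 0 0 60;0 0 0 0 0 0 60;0 0 0 0 0 0 60;0 0 0 0 0 0 60"

```text
t: 2.55
eef_pos: [628.5, 24.7, 387.9]
tcp_rot: [-0.044, 1.401, -1.349]
ft_force: [-0.1, 0.7, 0.2]
opening: 0.633
```

Run:
```python
from h import *
delta(*goal(.168,6,90))
from cell import read_camera,get_calibration
for n in ("wrist","top"):
    c=get_calibration(n); p,d=read_camera(n); cv2.imwrite(f"pics/{n}1.png",p); np.savez(f"pics/{n}1.npz",p=p,d=d,**c)
```

```text
t 2.55 pos [628.5  24.7 387.9] chest [ 30.1  41.3 387.9] F [-0.1  0.7  0.2] Fc [0.1 0.7] open 60.1
 shift [ 14.8  -0.1 -10.8] turn [-0.015  0.002  0.01 ] j [ 0.01  0.37  1.3  -0.17  1.43 -0.24]
```

View pics/wrist1.png

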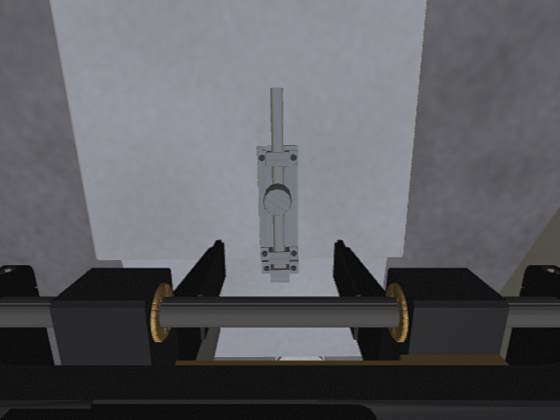

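The wrist view shows the knob top at about (278,200), centred between the fingertips at columns 222 and 337. I'll check it against the prediction.

Run:
```python
from h import *
z=load("wrist1")
for th,b in ((.168,0),(.168,6),(.168,8)):
    print(b,proj(z,c2w(lidpt(th,185+b,77.5))), proj(z,c2w(lidpt(th,255+b,33.5))))
h=lidpt(.168,191,77.5)[2]
print("ray",w2c(ray(z,(278,197),h)),lidpt(.168,191,77.5), "depth",w2c(dep(z,278,197)))
d=z['d'];K,R,t=z['mtx'],z['R'],z['t']
v,u=np.mgrid[0:420,0:560]
P=np.stack([(u-K[0,2])/K[0,0]*d,(v-K[1,2])/K[1,1]*d,d],-1);W=(P-t)@R-O
C=np.stack([W@ex,W@ey,W[...,2]],-1)
for box in ((100,240,100,245),(305,395,100,245)):
    m=(u>box[0])&(u<box[1])&(v>box[2])&(v<box[3])&(d>0); q=C[m]
    A=np.c_[q[:,:2],np.ones(len(q))];s,*_=np.linalg.lstsq(A,q[:,2],rcond=None);print("lid",s,np.arctan(s[1]),"z hinge top",s@[0,215,1])
m=(u>255)&(u<300)&(v>180)&(v<215)&(C[...,2]>298);q=C[m];print("knobtop",q.mean(0),len(q),np.ptp(q,axis=0))
p=z['p'];cv2.imwrite("pics/w1z.png",cv2.resize(p[70:300,200:360],None,fx=3,fy=2.6,interpolation=cv2.INTER_CUBIC))
```

```text
0 [279.75867853 197.19802019] [281.24667052 258.48983775]
6 [279.87387267 204.89291212] [281.33143692 264.35260415]
8 [279.91193642 207.43554553] [281.35949457 266.29317814]
ray [ 28.69815124  46.17824545 313.34616083] [ 30.          39.64789869 313.34616083] depth [ 28.69853795  46.18725524 313.36694242]
lid [ 1.26945196e-02 -1.70472478e-01  2.67941856e+02] -0.1688493285057578 z hinge top 231.29027287862976
lid [-2.57099504e-02 -1.69130842e-01  2.69395582e+02] -0.16754529068824206 z hinge top 233.0324511144777
knobtop [ 27.62997052  43.41745352 312.3978928 ] 671 [ 20.90191035 113.95930512 244.14380923]
```

View pics/w1z.png

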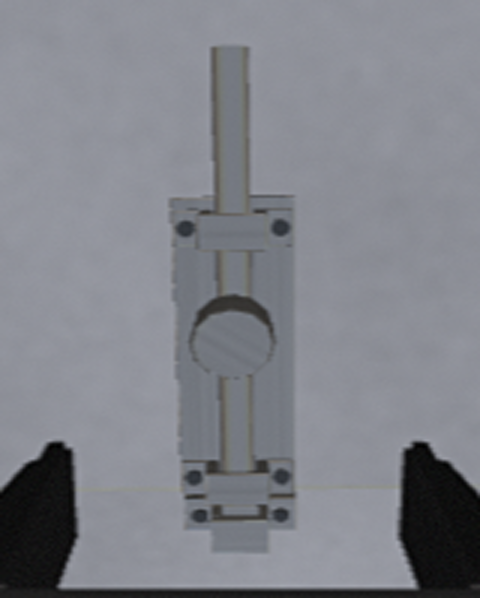

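```bash
python3 -c "
from h import *
delta(*goal(.168,4.5,0,18))"
```

```text
t 2.65 pos [628.6  24.6 388. ] chest [ 30.2  41.2 388. ] F [-0.8  0.7 -0.2] Fc [-0.6  0.9] open 60.1
 shift [103.8   0.7 -12.6] turn [-0.015  0.002  0.01 ] j [ 0.01  0.37  1.3  -0.17  1.43 -0.24]
```

Request:
servo_tool --steps "10 0 -6 -0.015 0 0.01 55;15 0 -6 0 0 0 55;20 0 0 0 0 0 55;20 0 0 0 0 0 55;12 0 0 0 0 0 55;6 0 0 0 0 0 55;0 0 0 0 0 0 55;0 0 0 0 0 0 55"

```text
t: 3.45
eef_pos: [629.1, 25.2, 305.1]
tcp_rot: [0.038, 1.4, -1.247]
ft_force: [0.1, -0.2, 0.2]
opening: 0.582
```

Run:
```python
from h import *
delta(*goal(.168,4.5,0,18))
from cell import read_camera,get_calibration
for n in ("wrist",):
    c=get_calibration(n); p,d=read_camera(n); cv2.imwrite(f"pics/{n}2.png",p); np.savez(f"pics/{n}2.npz",p=p,d=d,**c)
```

```text
t 3.45 pos [629.1  25.2 305.1] chest [ 30.8  41.7 305.1] F [ 0.1 -0.2  0.2] Fc [ 0.1 -0.2] open 55.3
 shift [22.2 -1.   1.8] turn [ 0.003  0.003 -0.007] j [ 0.01  0.41  1.46 -0.17  1.22 -0.23]
```

View pics/wrist2.png

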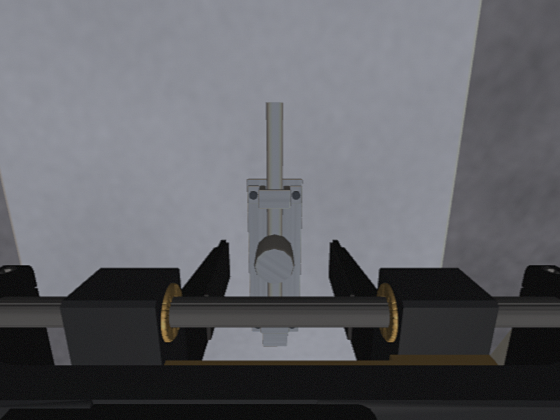

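The knob is centred at column 275 and the fingers at 280, so I need about 2 mm toward tool −y. Then I'll go down the remaining 22 mm and close.

Request:
servo_tool --steps "6 -2 1 0 0 0 50;8 0 1 0 0 0 50;6 0 0 0 0 0 50;2 0 0 0 0 0 50;0 0 0 0 0 0 45;0 0 0 0 0 0 45;0 0 0 0 0 0 45;0 0 0 0 0 0 45"

```text
t: 4.3
eef_pos: [629.4, 18.7, 283.5]
tcp_rot: [0.052, 1.399, -1.234]
ft_force: [0.8, -0.1, -0.2]
opening: 0.475
```

Run:
```python
from h import *
delta(*goal(.168,4.5,0,18))
from cell import read_camera,get_calibration
for n in ("wrist",):
    c=get_calibration(n); p,d=read_camera(n); cv2.imwrite(f"pics/{n}3.png",p); np.savez(f"pics/{n}3.npz",p=p,d=d,**c)
```

```text
t 4.3 pos [629.4  18.7 283.5] chest [ 29.2  35.3 283.5] F [ 0.8 -0.1 -0.2] Fc [ 0.8 -0.3] open 45.2
 shift [-0.2  0.8 -0.8] turn [ 0.002  0.004 -0.009] j [-0.01  0.42  1.49 -0.18  1.17 -0.23]
```

View pics/wrist3.png

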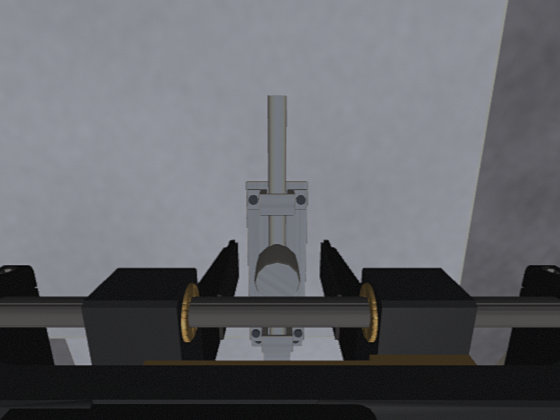

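Run:
```python
from h import *
z=load("wrist3")
for b in (0,3,6): print(b,proj(z,c2w(lidpt(.168,185+b,77.5))),proj(z,c2w(lidpt(.168,185+b,53.5))))
```

```text
0 [281.54648049 275.58580902] [280.81872974 254.43697941]
3 [281.51640632 281.4384152 ] [280.79596735 259.62878764]
6 [281.48665406 287.22837719] [280.77341712 264.77220559]
```

Request:
servo_tool --steps "0 0 0 0 0 0 35;0 0 0 0 0 0 28;0 0 0 0 0 0 24;0 0 0 0 0 0 22;0 0 0 0 0 0 20;0 0 0 0 0 0 18;0 0 0 0 0 0 16;0 0 0 0 0 0 16"

```text
t: 5.15
eef_pos: [628.3, 18.4, 283.7]
tcp_rot: [0.038, 1.399, -1.248]
ft_force: [-0.5, -1.1, -0.3]
opening: 0.222
```

Run:
```python
from h import *
delta(*goal(.168,4.5,0,18))
```

```text
t 5.15 pos [628.3  18.4 283.7] chest [ 28.2  35.3 283.7] F [-0.5 -1.1 -0.3] Fc [-0.8 -0.9] open 21.1
 shift [ 0.   1.8 -0.8] turn [ 0.002  0.004 -0.007] j [-0.01  0.42  1.49 -0.18  1.17 -0.23]
```

Run:
```python
from h import *
b=5.3
T=[.168,.14,.11,.08,.06,.05,.04,.03,.02,.01,0]
for a,c in zip(T,T[1:]):
    p0,R0=goal(a,b,0,18);p1,R1=goal(c,b,0,18);print(a,c,(R0.T@(p1-p0)).round(1),Ro.from_matrix(R0.T@R1).as_rotvec().round(3), "tcp z",p1[2].round(1),"chest y",w2c(p1)[1].round(1))
```

```text
0.168 0.14 [ 5.3 -0.   1.3] [ 0.     0.028 -0.   ] tcp z 278.6 chest y 33.2
0.14 0.11 [5.7 0.  1.3] [-0.    0.03  0.  ] tcp z 273.1 chest y 31.1
0.11 0.08 [5.7 0.  1.3] [ 0.    0.03 -0.  ] tcp z 267.6 chest y 29.1
0.08 0.06 [ 3.8 -0.   0.9] [-0.    0.02 -0.  ] tcp z 263.8 chest y 27.9
0.06 0.05 [1.9 0.  0.5] [0.   0.01 0.  ] tcp z 262.0 chest y 27.3
0.05 0.04 [1.9 0.  0.5] [-0.    0.01  0.  ] tcp z 260.1 chest y 26.8
0.04 0.03 [ 1.9 -0.   0.5] [-0.    0.01  0.  ] tcp z 258.2 chest y 26.2
0.03 0.02 [1.9 0.  0.5] [ 0.    0.01 -0.  ] tcp z 256.3 chest y 25.7
0.02 0.01 [ 1.9 -0.   0.5] [-0.    0.01 -0.  ] tcp z 254.4 chest y 25.2
0.01 0 [1.9 0.  0.5] [ 0.    0.01 -0.  ] tcp z 252.5 chest y 24.7
```

Request:
servo_tool --steps "1.3 0 0.3 0 0.007 0 16;1.3 0 0.3 0 0.007 0 16;1.3 0 0.3 0 0.007 0 16;1.3 0 0.3 0 0.007 0 16;1.3 0 0.3 0 0.007 0 16;1.3 0 0.3 0 0.007 0 16;1.3 0 0.3 0 0.007 0 16;1.3 0 0.3 0 0.007 0 16"

```text
t: 5.95
eef_pos: [629.5, 14.5, 273.3]
tcp_rot: [0.061, 1.459, -1.225]
ft_force: [-1.4, 0.7, 1.6]
opening: 0.226
```

Run:
```python
from h import *
delta(*goal(.08,5.3,0,18))
```

```text
t 5.95 pos [629.5  14.5 273.3] chest [ 28.2  31.2 273.3] F [-1.4  0.7  1.6] Fc [-1.2  1. ] open 21.5
 shift [5.9 1.7 1.5] turn [ 0.003  0.031 -0.007] j [-0.04  0.44  1.49 -0.11  1.17 -0.28]
```

Request:
servo_tool --steps "1.2 0 0.3 0 0.006 0 16;1.2 0 0.3 0 0.006 0 16;1.2 0 0.3 0 0.006 0 16;1.2 0 0.3 0 0.006 0 16;1.2 0 0.3 0 0.006 0 16;1 0 0.2 0 0.006 0 16;0 0 0 0 0 0 16;0 0 0 0 0 0 16"

```text
t: 6.75
eef_pos: [630.2, 11.9, 265.7]
tcp_rot: [0.091, 1.499, -1.194]
ft_force: [-1.6, 0.3, 2.5]
opening: 0.224
```

Run:
```python
from h import *
delta(*goal(.06,5.3,0,18))
```

```text
t 6.75 pos [630.2  11.9 265.7] chest [ 28.2  28.6 265.7] F [-1.6  0.3  2.5] Fc [-1.4  0.7] open 21.3
 shift [2.  1.8 0.6] turn [ 0.003  0.011 -0.007] j [-0.06  0.45  1.5  -0.07  1.17 -0.32]
```

Request:
servo_tool --steps "0.8 0 0.2 0 0.004 0 16;0.8 0 0.2 0 0.004 0 16;0.8 0 0.2 0 0.004 0 16;0.8 0 0.2 0 0.004 0 16;0.8 0 0.2 0 0.004 0 16;0 0 0 0 0 0 16;0 0 0 0 0 0 16;0 0 0 0 0 0 16"

```text
t: 7.55
eef_pos: [630.6, 10.7, 261.7]
tcp_rot: [0.134, 1.521, -1.152]
ft_force: [-2.7, 0.2, 1.9]
opening: 0.225
```

```bash
cat > look.py <<'E'
from h import *
import sys
from cell import read_camera,get_calibration
def lid(tag,n="top"):
    c=get_calibration(n); p,d=read_camera(n); cv2.imwrite(f"pics/{n}{tag}.png",p); np.savez(f"pics/{n}{tag}.npz",p=p,d=d,**c)
    K,R,t=c['mtx'],c['R'],c['t']
    v,u=np.mgrid[0:420,0:560]
    P=np.stack([(u-K[0,2])/K[0,0]*d,(v-K[1,2])/K[1,1]*d,d],-1);W=(P-t)@R-O
    C=np.stack([W@ex,W@ey,W[...,2]],-1)
    q0=C[d>0]
    for nm,(ya,yb) in dict(lid=(-35,170),deck=(-120,-80)).items():
        q=q0[(abs(q0[:,0])<140)&(q0[:,1]>ya)&(q0[:,1]<yb)&(q0[:,2]>215)&(q0[:,2]<280)]
        for _ in range(6):
            A=np.c_[q[:,:2],np.ones(len(q))];s,*_=np.linalg.lstsq(A,q[:,2],rcond=None);r=abs(A@s-q[:,2]);q=q[r<max(.7,2.5*np.median(r))]
        print(n,nm,len(q),"theta",-np.arctan(s[1]).round(4),"x slope",s[0].round(4),"z at y=-45/-66",(s@[30,-45,1]).round(2),(s@[30,-66,1]).round(2))
if __name__=="__main__":
    for n in ("top","scene"): lid(sys.argv[1],n)
E
python3 -c "
from h import *
delta(*goal(.05,5.3,0,18))"; python3 look.py 4
```

```text
t 7.55 pos [630.6  10.7 261.7] chest [ 28.2  27.3 261.7] F [-2.7  0.2  1.9] Fc [-2.5  1. ] open 21.4
 shift [-0.2  1.8  0. ] turn [ 0.003 -0.    -0.007] j [-0.07  0.45  1.5  -0.05  1.17 -0.34]
top lid 1469 theta 0.0465 x slope -0.0008 z at y=-45/-66 241.51 242.48
top deck 1560 theta -0.0007 x slope -0.0007 z at y=-45/-66 229.08 229.06
scene lid 4661 theta 0.0498 x slope 0.0004 z at y=-45/-66 242.98 244.02
scene deck 1266 theta 0.0031 x slope -0.003 z at y=-45/-66 229.97 230.03
```

View pics/scene4.png

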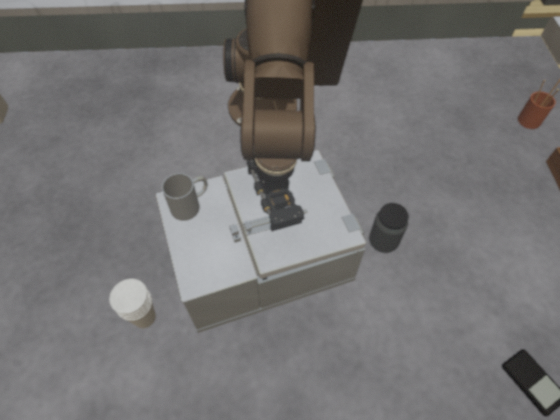

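The top and scene depths give a lid angle of 0.047–0.050, matching my pose estimate, and the jug, canister and cups are unmoved. Now I'll slide the bolt toward the keeper.

Request:
servo_tool --steps "0 0 1.2 0 0 0 16;0 0 1.2 0 0 0 16;0 0 1.2 0 0 0 16;0 0 1.2 0 0 0 16;0 0 1.2 0 0 0 16;0 0 1.2 0 0 0 16;0 0 1.2 0 0 0 16;0 0 1.2 0 0 0 16"

```text
t: 8.45
eef_pos: [633.3, 1.5, 262.1]
tcp_rot: [0.132, 1.522, -1.153]
ft_force: [-2.1, 1.1, 1.9]
opening: 0.224
```

```bash
python3 -c "
from h import *
delta(*goal(.05,15.3,0,18))"
```

```text
t 8.45 pos [633.3   1.5 262.1] chest [ 28.2  17.7 262.1] F [-2.1  1.1  1.9] Fc [-1.8  1.6] open 21.3
 shift [-0.3  1.8  0.4] turn [ 0.004 -0.001 -0.007] j [-0.08  0.45  1.49 -0.05  1.17 -0.35]
```

Request:
servo_tool --steps "0 0 0.5 0 0 0 16;0 0 0.5 0 0 0 16;0 0 0.5 0 0 0 16;0 0 0.5 0 0 0 16;0 0 0.5 0 0 0 16;0 0 0.5 0 0 0 16;0 0 0.5 0 0 0 16;0 0 0.5 0 0 0 16"

```text
t: 9.25
eef_pos: [634.5, -2.8, 262.3]
tcp_rot: [0.129, 1.522, -1.156]
ft_force: [-3.4, 1.3, 1.7]
opening: 0.225
```

```bash
python3 -c "
from h import *
delta(*goal(.05,18,0,18))"
```

```text
t 9.25 pos [634.5  -2.8 262.3] chest [ 28.2  13.3 262.3] F [-3.4  1.3  1.7] Fc [-2.9  2.2] open 21.3
 shift [-0.4  1.8 -1.3] turn [ 0.003 -0.001 -0.006] j [-0.09  0.46  1.49 -0.05  1.18 -0.36]
```

Request:
servo_tool --steps "0 -0.2 0.5 0 0 0 16;0 -0.2 0.5 0 0 0 16;0 0 0.5 0 0 0 16;0 0 0.5 0 0 0 16;0 0 0.5 0 0 0 16;0 0 0.5 0 0 0 16;0 0 0.5 0 0 0 16;0 0 0.5 0 0 0 16"

```text
t: 10.05
eef_pos: [635.7, -6.9, 262.5]
tcp_rot: [0.148, 1.522, -1.137]
ft_force: [-2.4, 1.4, 2.1]
opening: 0.225
```

```bash
python3 -c "
from h import *
delta(*goal(.05,22,0,18))"
```

```text
t 10.05 pos [635.7  -6.9 262.5] chest [ 28.2   8.9 262.5] F [-2.4  1.4  2.1] Fc [-1.9  2. ] open 21.3
 shift [-0.4  1.8 -1.7] turn [ 0.004 -0.001 -0.007] j [-0.1   0.46  1.48 -0.05  1.18 -0.37]
```

Request:
servo_tool --steps "0 0 0.4 0 0 0 16;0 0 0.4 0 0 0 16;0 0 0.4 0 0 0 16;0 0 0.4 0 0 0 16;0 0 0.4 0 0 0 16;0 0 0.4 0 0 0 16;0 0 0.4 0 0 0 16;0 0 0.4 0 0 0 16"

```text
t: 10.85
eef_pos: [636.7, -10.3, 262.6]
tcp_rot: [0.147, 1.522, -1.138]
ft_force: [-1.2, 1.4, 1.9]
opening: 0.222
```

Run:
```python
from h import *
delta(*goal(.05,22,0,18))
from cell import read_camera,get_calibration
for n in ("wrist","scene","top"):
    c=get_calibration(n); p,d=read_camera(n); np.savez(f"pics/{n}5.npz",p=p,d=d,**c)
    if n=="scene": p=cv2.resize(p[190:300,200:340],None,fx=5,fy=5,interpolation=cv2.INTER_CUBIC)
    if n=="top": p=cv2.resize(p[130:230,250:380],None,fx=5,fy=5,interpolation=cv2.INTER_CUBIC)
    cv2.imwrite(f"pics/{n}5.png",p)
```

```text
t 10.85 pos [636.7 -10.3 262.6] chest [ 28.2   5.4 262.6] F [-1.2  1.4  1.9] Fc [-0.8  1.7] open 21.1
 shift [-0.4  1.8 -5.2] turn [ 0.004 -0.001 -0.007] j [-0.1   0.46  1.48 -0.05  1.18 -0.37]
```

View pics/scene5.png

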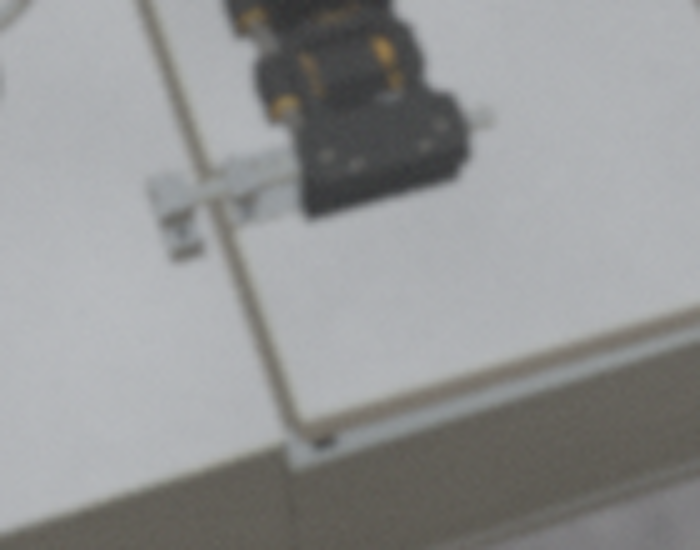

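View pics/top5.png

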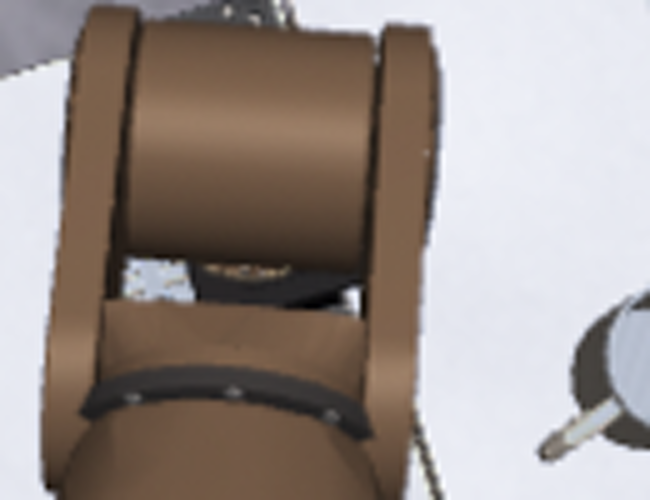

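Run:
```python
from h import *
for n in ("top0","scene0","wrist1","wrist2","scene5"):
    z=load(n); d=z['d'];K,R,t=z['mtx'],z['R'],z['t']
    v,u=np.mgrid[0:420,0:560]
    P=np.stack([(u-K[0,2])/K[0,0]*d,(v-K[1,2])/K[1,1]*d,d],-1);W=(P-t)@R-O
    C=np.stack([W@ex,W@ey,W[...,2]],-1)[d>0]
    q=C[(abs(C[:,0]-30)<24)&(C[:,1]>-85)&(C[:,1]<-54)&(C[:,2]>200)&(C[:,2]<275)]
    print(n,len(q)); q=q[np.argsort(q[:,1])]
    for xa in range(8,54,4):
        s=q[(q[:,0]>=xa)&(q[:,0]<xa+4)]; print("  x",xa,[(round(a[1]),round(a[2],1)) for a in s][:14])
z=load("wrist1")
cv2.imwrite("pics/scz2.png",cv2.resize(load("scene0")['p'][210:260,205:275],None,fx=10,fy=10,interpolation=cv2.INTER_CUBIC))
```

```text
top0 248
  x 8 [(-84, np.float64(229.6)), (-84, np.float64(228.5)), (-82, np.float64(228.9)), (-81, np.float64(231.3)), (-79, np.float64(229.7)), (-77, np.float64(226.4)), (-76, np.float64(227.0)), (-73, np.float64(235.2)), (-73, np.float64(230.5)), (-73, np.float64(242.5)), (-72, np.float64(226.7)), (-70, np.float64(247.3)), (-70, np.float64(243.2)), (-68, np.float64(233.9))]
  x 12 [(-83, np.float64(230.0)), (-83, np.float64(227.5)), (-81, np.float64(228.2)), (-80, np.float64(228.6)), (-78, np.float64(227.7)), (-78, np.float64(224.5)), (-73, np.float64(245.5)), (-71, np.float64(245.1)), (-68, np.float64(247.8)), (-68, np.float64(246.3)), (-66, np.float64(246.8)), (-65, np.float64(248.8)), (-63, np.float64(247.4)), (-61, np.float64(247.0))]
  x 16 [(-84, np.float64(228.5)), (-83, np.float64(224.7)), (-81, np.float64(230.1)), (-79, np.float64(232.0)), (-79, np.float64(229.4)), (-75, np.float64(241.9)), (-72, np.float64(245.8)), (-72, np.float64(245.1)), (-69, np.float64(247.1)), (-67, np.float64(245.9)), (-65, np.float64(242.7)), (-64, np.float64(246.4)), (-62, np.float64(246.6)), (-
[... 19165 characters left out ...]
float64(229.2)), (-84, np.float64(229.4)), (-82, np.float64(229.5)), (-81, np.float64(231.5)), (-80, np.float64(228.1)), (-79, np.float64(230.5)), (-78, np.float64(229.8)), (-77, np.float64(230.7)), (-75, np.float64(230.0)), (-72, np.float64(229.9)), (-72, np.float64(231.3)), (-71, np.float64(238.3)), (-70, np.float64(248.1)), (-70, np.float64(227.8))]
  x 52 [(-83, np.float64(230.8)), (-80, np.float64(228.9)), (-75, np.float64(231.0)), (-74, np.float64(225.9)), (-73, np.float64(230.2)), (-68, np.float64(229.4)), (-66, np.float64(229.9)), (-63, np.float64(231.6)), (-61, np.float64(228.2)), (-61, np.float64(231.6)), (-59, np.float64(230.0)), (-56, np.float64(230.0)), (-56, np.float64(231.3))]
```

View pics/scz2.png

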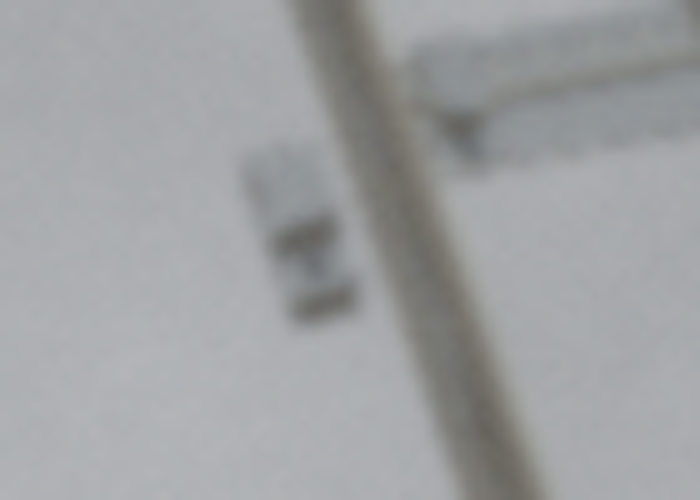

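View pics/wrist5.png

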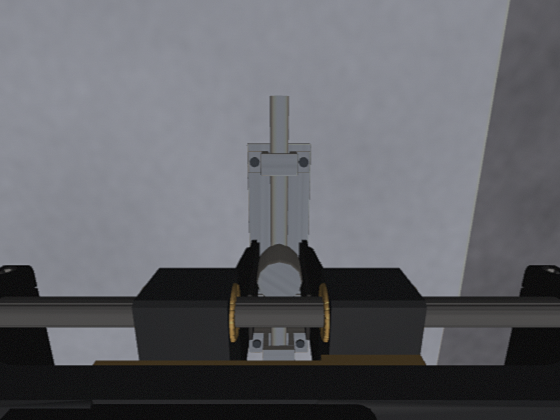

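Before the move, the depth pictures put the keeper's foot at z≈245 and its top at z≈261. That makes the mouth centre about 251, which needs a lid angle of about 0.045. The lid is at about that angle now, and the bolt has travelled 22 mm at only friction force, so it seems to have entered. I'll go on gently.

Request:
servo_tool --steps "0 0 0.4 0 0 0 16;0 0 0.4 0 0 0 16;0 0 0.4 0 0 0 16;0 0 0.4 0 0 0 16;0 0 0.4 0 0 0 16;0 0 0.4 0 0 0 16;0 0 0.4 0 0 0 16;0 0 0.4 0 0 0 16"

```text
t: 11.8
eef_pos: [637.7, -13.6, 262.9]
tcp_rot: [0.148, 1.522, -1.137]
ft_force: [-3.2, 2.5, 1.4]
opening: 0.227
```

```bash
python3 -c "
from h import *
delta(*goal(.05,30,0,18))"
```

```text
t 11.8 pos [637.7 -13.6 262.9] chest [ 28.2   2.  262.9] F [-3.2  2.5  1.4] Fc [-2.4  3.2] open 21.5
 shift [-0.4  1.8 -0.6] turn [ 0.004 -0.001 -0.007] j [-0.11  0.46  1.48 -0.05  1.18 -0.38]
```

Request:
servo_tool --steps "0 0 0.4 0 0 0 16;0 0 0.4 0 0 0 16;0 0 0.4 0 0 0 16;0 0 0.4 0 0 0 16;0 0 0.4 0 0 0 16;0 0 0.4 0 0 0 16;0 0 0.4 0 0 0 16;0 0 0.4 0 0 0 16"

```text
t: 12.6
eef_pos: [638.6, -16.9, 262.9]
tcp_rot: [0.146, 1.522, -1.139]
ft_force: [-1.4, 0.7, 1.8]
opening: 0.224
```

```bash
python3 -c "
from h import *
delta(*goal(.05,30,0,18))"; python3 look.py 6 | grep lid
```

```text
t 12.6 pos [638.6 -16.9 262.9] chest [ 28.2  -1.4 262.9] F [-1.4  0.7  1.8] Fc [-1.2  1. ] open 21.3
 shift [-0.4  1.8 -4. ] turn [ 0.004 -0.002 -0.007] j [-0.11  0.46  1.48 -0.05  1.18 -0.38]
top lid 2388 theta 0.053 x slope -0.0012 z at y=-45/-66 242.6 243.72
scene lid 4688 theta 0.0476 x slope 0.0007 z at y=-45/-66 242.69 243.69
```

Request:
servo_tool --steps "0 0 0.6 0 0 0 16;0 0 0.6 0 0 0 16;0 0 0.6 0 0 0 16;0 0 0.6 0 0 0 16;0 0 0.6 0 0 0 16;0 0 0.6 0 0 0 16;0 0 0.6 0 0 0 16;0 0 0.6 0 0 0 16"

```text
t: 13.5
eef_pos: [640.0, -21.8, 263.1]
tcp_rot: [0.144, 1.522, -1.141]
ft_force: [-1.9, 2.5, 1.9]
opening: 0.226
```

```bash
python3 -c "
from h import *
delta(*goal(.05,40,0,18))"
```

```text
t 13.5 pos [640.  -21.8 263.1] chest [ 28.2  -6.6 263.1] F [-1.9  2.5  1.9] Fc [-1.1  2.9] open 21.5
 shift [-0.5  1.8  0.8] turn [ 0.004 -0.002 -0.007] j [-0.12  0.46  1.47 -0.05  1.18 -0.39]
```

Travel is now 33.9 mm, still at friction force only.

Request:
servo_tool --steps "0 0 0.6 0 0 0 16;0 0 0.6 0 0 0 16;0 0 0.6 0 0 0 16;0 0 0.6 0 0 0 16;0 0 0.6 0 0 0 16;0 0 0.6 0 0 0 16;0 0 0.6 0 0 0 16;0 0 0.6 0 0 0 16"

```text
t: 14.3
eef_pos: [641.5, -26.9, 263.3]
tcp_rot: [0.144, 1.522, -1.141]
ft_force: [-2.3, 1.7, 1.1]
opening: 0.227
```

```bash
python3 -c "
from h import *
delta(*goal(.05,45,0,18))"
```

```text
t 14.3 pos [641.5 -26.9 263.3] chest [ 28.2 -11.8 263.3] F [-2.3  1.7  1.1] Fc [-1.7  2.3] open 21.6
 shift [-0.6  1.8  0.6] turn [ 0.004 -0.002 -0.007] j [-0.13  0.47  1.47 -0.04  1.18 -0.4 ]
```

Request:
servo_tool --steps "0 0 0.5 0 0 0 16;0 0 0.5 0 0 0 16;0 0 0.5 0 0 0 16;0 0 0.5 0 0 0 16;0 0 0.5 0 0 0 16;0 0 0.5 0 0 0 16;0 0 0.5 0 0 0 16;0 0 0.5 0 0 0 16"

```text
t: 15.1
eef_pos: [642.0, -28.8, 262.9]
tcp_rot: [0.136, 1.526, -1.149]
ft_force: [-1.9, 4.9, 1.0]
opening: 0.228
```

Run:
```python
from h import *
delta(*goal(.05,45,0,18))
from cell import read_camera,get_calibration
for n in ("wrist","scene"):
    c=get_calibration(n); p,d=read_camera(n); np.savez(f"pics/{n}7.npz",p=p,d=d,**c)
    if n=="scene": p=cv2.resize(p[190:300,200:340],None,fx=5,fy=5,interpolation=cv2.INTER_CUBIC)
    cv2.imwrite(f"pics/{n}7.png",p)
```

```text
t 15.1 pos [642.  -28.8 262.9] chest [ 28.2 -13.8 262.9] F [-1.9  4.9  1. ] Fc [-0.5  5.2] open 21.6
 shift [-1.1  1.8 -1.4] turn [ 0.004 -0.006 -0.006] j [-0.13  0.47  1.46 -0.04  1.19 -0.4 ]
```

View pics/scene7.png

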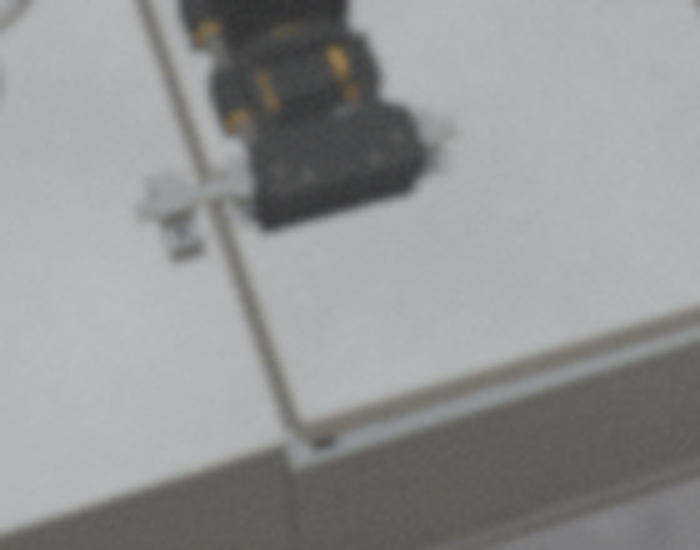

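The rod's end now shows beyond the keeper at (145,208) in the zoomed scene view. Travel has stopped after 41.1 mm at 5 N, which fits the end stop with a start of about 4 mm. I'll press a touch more to confirm.

Request:
servo_tool --steps "0 0 0.6 0 0 0 16;0 0 0.6 0 0 0 16;0 0 0.7 0 0 0 16;0 0 0.7 0 0 0 16;0 0 0.7 0 0 0 16;0 0 0.7 0 0 0 16;0 0 0.7 0 0 0 16;0 0 0.7 0 0 0 16"

```text
t: 16.0
eef_pos: [642.0, -28.8, 262.4]
tcp_rot: [0.127, 1.536, -1.156]
ft_force: [-2.9, 6.8, 1.3]
opening: 0.224
```

Run:
```python
from h import *
delta(*goal(.05,45,0,18))
z=load("wrist7")
for b in (40,43,45): print(b,proj(z,c2w(lidpt(.048,185+b-145,38.5))))
z=load("wrist3")
for b in (0,3,6): print(b,proj(z,c2w(lidpt(.168,185+b-65,38.5))))
```

```text
t 16.0 pos [642.  -28.8 262.4] chest [ 28.2 -13.8 262.4] F [-2.9  6.8  1.3] Fc [-0.9  7.4] open 21.3
 shift [-1.5  1.8 -1.4] turn [ 0.006 -0.015 -0.005] j [-0.13  0.47  1.46 -0.03  1.19 -0.41]
40 [284.59201511 -56.11096709]
43 [284.5352883 -48.381383 ]
45 [284.49780437 -43.27382876]
0 [280.92080099 127.33186023]
3 [280.89707905 133.2387164 ]
6 [280.87358277 139.0893821 ]
```

View pics/wrist7.png

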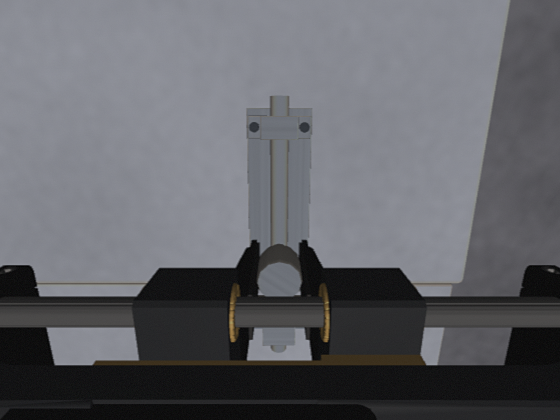

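The position didn't move at 7.4 N, so this is the end stop. I'll relax, open and retreat straight up.

Request:
servo_tool --steps "0 0 0 0 0 0 16;0 0 0 0 0 0 26;0 0 0 0 0 0 35;0 0 0 0 0 0 45;0 0 0 0 0 0 50;0 0 0 0 0 0 50;-2 0 0 0 0 0 50;-8 0 0 0 0 0 50"

```text
t: 16.8
eef_pos: [642.4, -29.7, 271.7]
tcp_rot: [0.114, 1.534, -1.17]
ft_force: [0.1, -0.3, 0.5]
opening: 0.526
```

Run:
```python
from h import *
delta(*goal(.05,45,0,18))
```

```text
t 16.8 pos [642.4 -29.7 271.7] chest [ 28.3 -14.7 271.7] F [ 0.1 -0.3  0.5] Fc [-0.  -0.3] open 50.0
 shift [ 7.7  1.7 -2.7] turn [ 0.005 -0.014 -0.004] j [-0.14  0.46  1.45 -0.03  1.21 -0.41]
```

Request:
servo_tool --steps "-15 0 0 0 0 0 55;-25 0 0 0 0 0 55;-35 0 0 0 0 0 55;-35 0 0 0 0 0 55;-20 0 -20 0 0 0 55;0 0 -40 0 0 0 55;0 0 -40 0 0 0 55;0 0 -40 0 0 0 55"

```text
t: 17.6
eef_pos: [600.6, 108.7, 408.0]
tcp_rot: [0.248, 1.532, -1.042]
ft_force: [0.5, 0.1, -0.3]
opening: 0.576
```

Request:
servo_tool --steps "0 -20 -40 0 0 0 55;0 -20 -40 0 0 0 55;0 -20 -40 0 0 0 55;0 0 -40 0 0 0 55;0 0 -20 0 0 0 55;0 0 0 0 0 0 55;0 0 0 0 0 0 55;0 0 0 0 0 0 55"

```text
t: 18.4
eef_pos: [486.0, 273.6, 405.8]
tcp_rot: [0.405, 1.53, -0.88]
ft_force: [0.3, 0.3, 0.5]
opening: 0.576
```

```bash
python3 look.py 8
python3 - <<'E'
from h import *
z=load("top8");z0=load("top0")
for n,(a,b) in dict(jug=(383,203),can=(172,213),cup=(423,138)).items(): print(n,dep(z0,a,b),dep(z,a,b))
df=cv2.absdiff(z['p'],z0['p']).max(2);
for n,(a,b,c,d) in dict(jug=(355,180,410,225),can=(150,195,196,236),cup=(396,118,442,162)).items(): print(n,"diff px>40:",(df[b:d,a:c]>40).sum())
for b in (40,42,45):
  th=.048; print(b,"top",proj(z,c2w(lidpt(th,185+b,77.5))),"tip",proj(z,c2w(lidpt(th,255+b,38.5))))
x0,y0=240,130
im=cv2.resize(z['p'][130:230,240:380],None,fx=5.5,fy=5.5,interpolation=cv2.INTER_CUBIC)
for b,col in((40,(255,0,0)),(45,(0,0,255))):
  for X in (lidpt(th,185+b,77.5),lidpt(th,255+b,38.5)):
    u=(proj(z,c2w(X))-[x0,y0]+.5)*5.5; cv2.circle(im,tuple(int(a) for a in u),2,col,-1)
cv2.imwrite("pics/top8z.png",im)
E
```

```text
top lid 7711 theta 0.0455 x slope 0.0011 z at y=-45/-66 240.8 241.75
top deck 1503 theta 0.0035 x slope 0.0015 z at y=-45/-66 229.13 229.2
scene lid 6395 theta 0.0447 x slope 0.0012 z at y=-45/-66 241.71 242.65
scene deck 1326 theta 0.013 x slope -0.0017 z at y=-45/-66 229.59 229.86
jug [ 581.86599141 -210.81516487  235.123628  ] [ 582.14921441 -211.4069235   232.35422479]
can [568.47696727 323.4340794  140.84398919] [568.7707462  324.24157288 137.33914573]
cup [ 762.61446878 -339.46762905  147.08583747] [ 762.37983366 -339.17292824  148.06133837]
jug diff px>40: 0
can diff px>40: 398
cup diff px>40: 0
40 top [305.39498656 175.31131627] tip [333.36890818 169.24479784]
42 top [306.22232729 175.06166688] tip [334.17176553 169.00268539]
45 top [307.46353961 174.68713207] tip [335.37624064 168.63945971]
```

View pics/top8z.png

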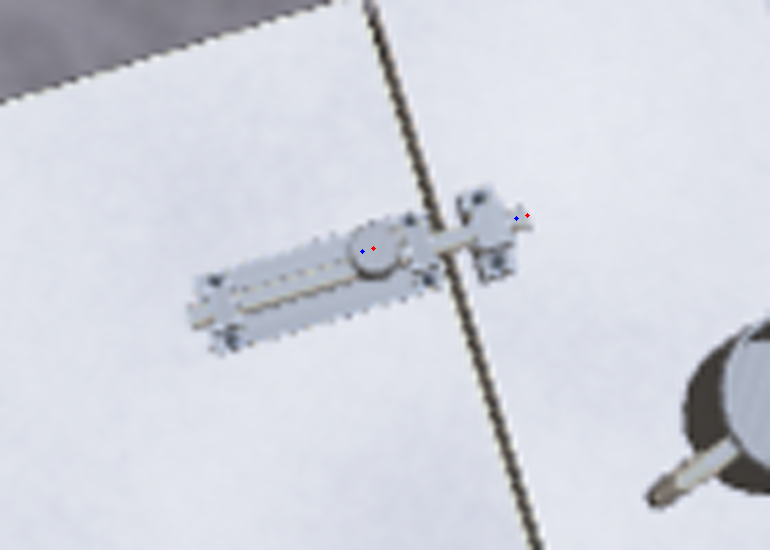

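View pics/scene8.png

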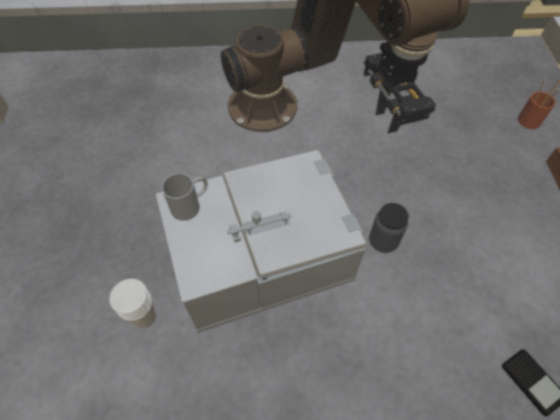

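Run:
```python
from h import *
a,b=load("scene0")['p'],load("scene8")['p']; df=cv2.absdiff(a,b).max(2)
print("canister scene diff",(df[195:260,362:416]>40).sum(),"cups",(df[270:335,100:165]>40).sum())
from cell import order; order.job_done()
```

```text
canister scene diff 0 cups 0
the job is handed in; nothing more can be done
```

The chest is shut and the job is handed in, at about 18.5 s of the 67 s allowed. I gripped the bolt's knob, eased the lid down to about 0.048 rad, and slid the bolt in small steps through the keeper to its end stop. Then I let go and backed the arm away.

- **Forces:** the readings I took at the end of each move stayed low: about 2.5 N upward at the knob, 2–3 N sliding the bolt, and 7.4 N pressing at its stop. The bolt entered the keeper on the first pass without stalling, so I did not have to hunt for the height.
- **Bolt:** after release, the top view shows the knob and the rod's end where they should be at 45 mm travel, with the rod's end past the keeper. Before release, 7.4 N did not move the bolt any further.
- **Lid:** its angle measures 0.045 rad, against the limit of 0.054.
- **Bystanders:** the jug, canister and cups show no shift: depth readings within about 1 mm horizontally, and no change at the canister or cups in the scene camera.
- **Checks that disagreed:** the top picture differed around the canister. I took that to be the parked arm in view, because depth and the scene camera both show the canister unmoved. Early estimates of where the bolt started ranged from about 0 to 6 mm; the stop implies about 4 mm.

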